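Set out connector housings by length on the sample rail

TASK

Set out the four white connector housings on the aluminium sample rail for the first-article check, in order of length: the shortest in the outlined place next to the tall dark end stop, the longest at the far end from it. Stand each one upright, cavities up, centred in its outline and lengthwise along the rail, and let go of them all.

Things in the scene. Friction and masses are not known exactly. Their poses are not given: they have to be found in the camera images.
- housing_short: shortest of four loose white connector housings, upright on the table, cavities up: 32 mm long (y), 2 x 2 dark square cavities on top. Base flange 30 mm wide (x), 8 mm high; shell above it 24 mm wide (x), 4 mm shorter than the flange, top at 36 mm; long shell faces plain and parallel, to grip. 20 to 85 g. Origin: centre of underside, z up. Both ends alike
- housing_medium: second shortest of four loose white connector housings, upright on the table, cavities up: 44 mm long (y), 2 x 3 dark square cavities on top. Base flange 30 mm wide (x), 8 mm high; shell above it 24 mm wide (x), 4 mm shorter than the flange, top at 36 mm; long shell faces plain and parallel, to grip. 20 to 85 g. Origin: centre of underside, z up. Both ends alike
- housing_long: second longest of four loose white connector housings, upright on the table, cavities up: 56 mm long (y), 2 x 4 dark square cavities on top. Base flange 30 mm wide (x), 8 mm high; shell above it 24 mm wide (x), 4 mm shorter than the flange, top at 36 mm; long shell faces plain and parallel, to grip. 20 to 85 g. Origin: centre of underside, z up. Both ends alike
- housing_longest: longest of four loose white connector housings, upright on the table, cavities up: 68 mm long (y), 2 x 5 dark square cavities on top. Base flange 30 mm wide (x), 8 mm high; shell above it 24 mm wide (x), 4 mm shorter than the flange, top at 36 mm; long shell faces plain and parallel, to grip. 20 to 85 g. Origin: centre of underside, z up. Both ends alike
- mark_a: fixed place on the sample rail, at the rail's right-hand end as the robot sees it (-y end): a thin black rectangular outline, 36 mm (x) by 74 mm (y, along the rail), all four alike, 86 mm from centre to centre. Origin: centre of the outline on the rail's top face, 6 mm above the table; z up
- mark_b: fixed place on the sample rail, second from the right-hand end: a thin black rectangular outline, 36 mm (x) by 74 mm (y, along the rail), all four alike, 86 mm from centre to centre. Origin: centre of the outline on the rail's top face, 6 mm above the table; z up
- mark_c: fixed place on the sample rail, third from the right-hand end: a thin black rectangular outline, 36 mm (x) by 74 mm (y, along the rail), all four alike, 86 mm from centre to centre. Origin: centre of the outline on the rail's top face, 6 mm above the table; z up
- mark_d: fixed place on the sample rail, at the rail's left-hand end (+y end): a thin black rectangular outline, 36 mm (x) by 74 mm (y, along the rail), all four alike, 86 mm from centre to centre. Origin: centre of the outline on the rail's top face, 6 mm above the table; z up
- end_stop: fixed tall dark steel block across one end of the rail (either end, it changes from start to start), 14 mm along the rail, 56 mm across it, 39 mm high with its screw heads; the other end has only a flat 4 mm strip. Its centre is 59 mm beyond the centre of the nearest outline. Origin: centre of its underside on the rail's top face
- rail: the sample rail: flat aluminium bar fixed on the table, 64 mm wide (x), 400 mm long (y), 6 mm thick, turned up to 13 degrees; the outlines lie along its middle. Origin: centre of its underside. The housings stand between it and the robot in a row of six spots about 120 mm apart; a grey tub (50 mm square, 22 mm high) and a black tape roll (54 mm across, 20 mm high) take the other two
Things that resemble listed ones, but are neither listed nor needed, are in the scene too. Leave any pink or yellow look-alike of the housing_short alone. Leave any pink look-alike of the housing_longest alone.

How it is judged (in metres and radians):
At the end, for the whole second after the job is handed in: From the end stop outward the outlines hold the housings from shortest to longest, each centred within 12 mm, lengthwise along the rail within 0.25 rad (either way round), standing on the rail (underside -4 to +5 mm from its top face), upright within 0.1 rad, at rest (((horizontal distance between end_stop and mark_a below 0.1 m and horizontal distance between housing_short and mark_a below 0.012 m and angle between the y axis of housing_short and the y axis of mark_a, either way round below 0.25 rad and z of housing_short in the frame of mark_a between -0.004 and 0.005 m and horizontal distance between housing_medium and mark_b below 0.012 m and angle between the y axis of housing_medium and the y axis of mark_b, either way round below 0.25 rad and z of housing_medium in the frame of mark_b between -0.004 and 0.005 m and horizontal distance between housing_long and mark_c below 0.012 m and angle between the y axis of housing_long and the y axis of mark_c, either way round below 0.25 rad and z of housing_long in the frame of mark_c between -0.004 and 0.005 m and horizontal distance between housing_longest and mark_d below 0.012 m and angle between the y axis of housing_longest and the y axis of mark_d, either way round below 0.25 rad and z of housing_longest in the frame of mark_d between -0.004 and 0.005 m) or (horizontal distance between end_stop and mark_d below 0.1 m and horizontal distance between housing_short and mark_d below 0.012 m and angle between the y axis of housing_short and the y axis of mark_d, either way round below 0.25 rad and z of housing_short in the frame of mark_d between -0.004 and 0.005 m and horizontal distance between housing_medium and mark_c below 0.012 m and angle between the y axis of housing_medium and the y axis of mark_c, either way round below 0.25 rad and z of housing_medium in the frame of mark_c between -0.004 and 0.005 m and horizontal distance between housing_long and mark_b below 0.012 m and angle between the y axis of housing_long and the y axis of mark_b, either way round below 0.25 rad and z of housing_long in the frame of mark_b between -0.004 and 0.005 m and horizontal distance between housing_longest and mark_a below 0.012 m and angle between the y axis of housing_longest and the y axis of mark_a, either way round below 0.25 rad and z of housing_longest in the frame of mark_a between -0.004 and 0.005 m)) and angle between each of housing_short, housing_medium, housing_long, housing_longest's own z axis and vertical below 0.1 rad and linear speed of each of housing_short, housing_medium, housing_long, housing_longest below 0.02 m/s and angular speed of each of housing_short, housing_medium, housing_long, housing_longest below 0.2 rad/s); the robot touches nothing.
It also fails if it takes over 96 s, if anything falls off the work surface, if the arm or the gripper's body presses on something with over 40 N, if the wrist force passes 120 N, or if a joint passes its speed limit or range.

ROBOT

A 6-joint arm with a two-finger parallel gripper is mounted at the origin on the work surface. World frame = base frame: x ahead of the robot, y to its left, z up, the work surface at z = 0. Lengths are in mm, angles in degrees, forces in N, time in s.
With the tool pointing down it reaches from about 300 to 850 mm from the base axis. Payload 4.2 kg.
Tool frame: the origin (TCP) lies midway between the tips of the shut fingers; the grasp point (between the pads) lies 19 mm behind it; z points along the fingers, y is the line along which they close (so a half turn about z gives the same grasp; the last joint's range is limited). The gripper opens to 91 mm and grips with 3 to 60 N. Pads are 32 mm wide; open, the fingers measure 118 mm over their backs; the gripper's body (76 mm by 178 mm) begins 60 mm behind the grasp point.
Start: joints at [63.426, 18.312, 89.639, -0, 72.044, -1.146], TCP at [246.895, 519.313, 213.976] pointing down, gripper open.
Joint ranges: [-177.97, 177.97], [-48.28, 115.42], [12.27, 149.76], [-77.06, 257.06], [2.81, 150.46], [-146.56, 146.56]. Speed limits (degrees/s): [147.25, 147.25, 180, 180, 180, 180].

INTERFACE

Orientations are given as [roll, pitch, yaw] about the fixed x, y, z axes, in that order (R = Rz(yaw) Ry(pitch) Rx(roll)).
In Python, from workcell import env gives the robot as it stands.
- The arm moves only by the shell command python3 -m jog 'ROWS' [FORCE]. ROWS is a JSON object of lists of equal length, an entry for each row: "jaw": the finger opening in mm, from 0 to 91.2; "slide": the shift along the tool's x, y, z in units of 30 mm (1.0 is 30 mm), a list of three; "spin": the turn about the tool's z in units of 8 degrees (1.0 is 8 degrees). In form: {"jaw": [jaw, ...], "slide": [[dx, dy, dz], ...], "spin": [spin, ...]}. A call has 1 to 10 rows; each row shifts and turns the commanded pose from where the row before left it, along the tool's axes as they then stand; what a row does not reach is not made up. A row lasts 1/10 s, in which the tool goes at most 50 mm and 8.59 degrees, less where a joint would pass 70% of its speed; a pose out of reach is approached as far as the arm can. A call is refused whole if a number of a shift passes 1 or a number of a turn 1, either way. A call with a gripper value outside its range is refused whole. The fingers move at their own pace and stop on an object; FORCE is the grip in N (left out, the last holds). Time passes only in rows, so rows that do not move let the fingers close. It gives the time, the measured TCP pose, the force, the opening and the grip force at its end, in the units of the state.
- env.state(): the state, without advancing time (a new reading comes with each control period).
- env.grab_frame(name): name is "scene" or "side" or "wrist"; returns the picture (420x560x3 uint8, red, green, blue); there is no depth.
- env.camera_model(name): a dict with "fx", "fy", "cx", "cy" (pixels), "camera_from_world" (4x4, takes a point from world to camera coordinates). Camera axes: x right, y up, looking along -z (the intrinsics and any distortion apply to the point x, -y, -z); pixel columns grow to the right and rows downward; lengths in mm; the calibration is good to about 2 mm. A picture is of the moment at which its call begins: read the wrist's pose just before it. camera_model takes no time and is no camera call; for the wrist camera it gives the pose at the moment of the call.
- env.job_done(): hands the job in; it is judged then, once.
The state is a dict: "time_s": time; "qpos": joint angles; "qvel": joint speeds; "effort": joint torques, N m; "ee_pos": TCP position; "ee_rot": TCP orientation; "force": force on the tool from outside, world axes, zero at the start; "torque": the same for the moment, N m; "gripper_width": finger opening in mm; "gripper_force": force on a finger pad.
Only numpy, scipy, OpenCV 4.12 (cv2) and the standard library are available. Lean on these libraries where they do the work, as an engineer would, in place of code of your own. Each camera call takes 0.05 s, during which the arm holds its last target. There are 200 camera calls.

## Working session

There is one attempt and no reset: what is moved stays moved. The work goes in short steps, Python scripts to look and compute and a shell command to move; the robot and the scene stay as the last step left them, time stands still between calls to the robot, and variables do not carry over. Pictures are saved under pics/ and viewed, at most 14 in all, crops included, and the job is handed in when it is done.

```bash
mkdir -p pics; python3 - <<'E'
from workcell import env
import cv2,numpy as np
for n in("scene","side","wrist"):
    m=env.camera_model(n);f=env.grab_frame(n);cv2.imwrite(f"pics/{n}0.png",f[:,:,::-1])
    print(n,{k:v for k,v in m.items() if k!="camera_from_world"});print(np.round(m["camera_from_world"],3))
print(env.state())
E
```

```text
scene {'fx': 469.3226972056125, 'fy': 469.3226972056125, 'cx': 280.1411522232414, 'cy': 209.44114971189174}
[[ 1.41000e-01  9.90000e-01  7.00000e-03 -1.20479e+02]
 [-7.52000e-01  1.03000e-01  6.51000e-01  3.31055e+02]
 [ 6.44000e-01 -9.70000e-02  7.59000e-01 -1.28689e+03]
 [ 0.00000e+00  0.00000e+00  0.00000e+00  1.00000e+00]]
side {'fx': 395.8004154869823, 'fy': 395.8004154869823, 'cx': 275.9422908944789, 'cy': 207.2641292272848}
[[ 9.40000e-01 -3.42000e-01 -1.00000e-02 -4.40386e+02]
 [ 2.62000e-01  6.99000e-01  6.65000e-01 -1.87909e+02]
 [-2.20000e-01 -6.28000e-01  7.46000e-01 -7.01893e+02]
 [ 0.00000e+00  0.00000e+00  0.00000e+00  1.00000e+00]]
wrist {'fx': 359.3573771326217, 'fy': 359.3573771326217, 'cx': 277.6759202629562, 'cy': 207.4705153095793}
[[ 4.31000e-01  9.02000e-01 -2.00000e-03 -5.73806e+02]
 [-8.72000e-01  4.16000e-01 -2.58000e-01  2.77010e+01]
 [-2.32000e-01  1.12000e-01  9.66000e-01 -3.90937e+02]
 [ 0.00000e+00  0.00000e+00  0.00000e+00  1.00000e+00]]
{'time_s': 0.15, 'qpos': array([ 6.34259525e+01,  1.83416917e+01,  8.96897658e+01, -5.18839962e-04,
        7.20417501e+01, -1.14417715e+00]), 'qvel': array([ 0.05528871, -0.08492727, -0.31729127,  0.0377611 , -0.07884488,
       -0.06639886]), 'effort': array([ 1.92314119e-04, -4.12775123e+01, -2.32154578e+01,  7.29359128e-02,
        4.34135890e-02, -9.95687901e-05]), 'ee_pos': array([246.73133035, 518.96926417, 213.33275394]), 'ee_rot': array([-1.79926797e+02, -9.68572971e-04,  1.54570289e+02]), 'force': array([-0.74396524,  0.6880937 , -0.74963681]), 'torque': array([-0.00631498, -0.01402492, -0.03385134]), 'gripper_force': 0.0, 'gripper_width': 91.29609623448877}
```

View pics/scene0.png

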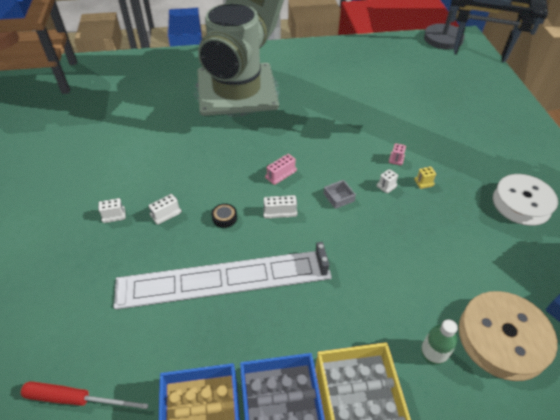

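View pics/side0.png

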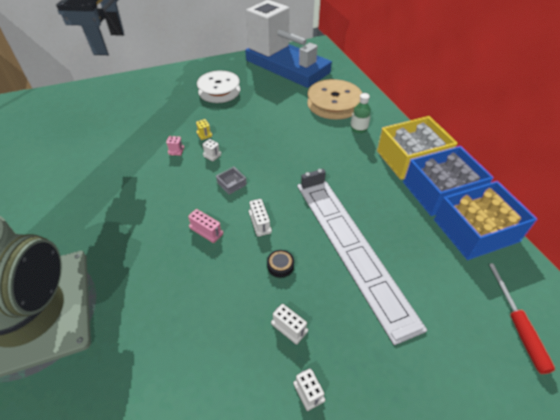

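The end stop is at the rail's right end in the scene view, around (322,258), which is the +y end. So mark_d takes the short housing, c the medium, b the long and a the longest. Housings in the scene view: 2x3 at (112,209), one at (164,208), one at (280,205) and the short at (388,180). The pink and yellow ones are decoys.

```bash
python3 - <<'E'
import cv2,numpy as np
f=cv2.imread("pics/scene0.png")
a=cv2.resize(f[180:235,90:310],None,fx=3.6,fy=3.6,interpolation=cv2.INTER_CUBIC)
b=cv2.resize(f[235:310,100:340],None,fx=3.3,fy=3.3,interpolation=cv2.INTER_CUBIC)
c=cv2.resize(f[140:200,370:440],None,fx=3.3,fy=3.3,interpolation=cv2.INTER_CUBIC)
o=np.zeros((600,800,3),np.uint8)
o[:a.shape[0],:a.shape[1]]=a;y=a.shape[0]+5;o[y:y+b.shape[0],:b.shape[1]]=b
y=600-c.shape[0]*0-0
y2=a.shape[0]+5+b.shape[0]; c=c[:600-y2]; o[y2:y2+c.shape[0],:c.shape[1]]=c
cv2.imwrite("pics/c0.png",o)
E
```

```text
(no output)
```

View pics/c0.png

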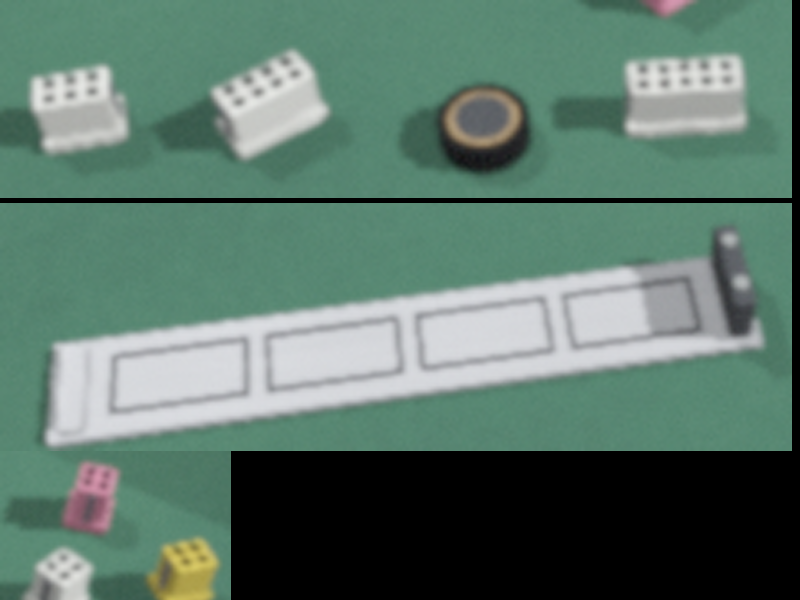

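```bash
cat > lib.py <<'E'
import numpy as np
from workcell import env
from scipy.optimize import least_squares
def proj(m,P):
    P=np.atleast_2d(P); c=np.c_[P,np.ones(len(P))]@np.array(m["camera_from_world"]).T
    return np.c_[m["cx"]+m["fx"]*c[:,0]/-c[:,2], m["cy"]-m["fy"]*c[:,1]/-c[:,2]]
def place(p,L):   # p=x,y,deg ; L local nx3
    t=np.radians(p[2]);c,s=np.cos(t),np.sin(t);L=np.asarray(L,float)
    return np.c_[p[0]+c*L[:,0]-s*L[:,1],p[1]+s*L[:,0]+c*L[:,1],L[:,2]]
def fit(m,L,uv,p0):
    r=least_squares(lambda p:(proj(m,place(p,L))-uv).ravel(),p0,x_scale=[10,10,5])
    return r.x,np.sqrt((r.fun**2).mean())
def top(n): # corners of top face
    h=n/2-2; return [[-12,-h,36],[-12,h,36],[12,h,36],[12,-h,36]]
def marks(): return [[sx*18,o+sy*37,6] for o in(-129,-43,43,129) for sx,sy in((-1,-1),(-1,1),(1,1),(1,-1))]
E
python3 - <<'E'
from lib import *
m=env.camera_model("scene")
u=lambda l,s,x,y,oy=0:np.array(l)/s-[0,oy/s]+[x,y]
M=[(112,355),(247,339),(248,394),(112,412),(267,334),(401,318),(402,372),(269,390),(417,315),(545,298),(552,350),(421,369),(564,294),(690,278),(699,331),(571,348)]
p,e=fit(m,marks(),u(M,3.3,100,235,203),[600,50,0]);print("rail",p,e)
print(place(p,[[0,o,6] for o in(-129,-43,43,129)]))
for n,L,c,z in(("med",44,[(31,80),(107,66),(113,91),(35,106)],0),("long",56,[(212,93),(298,50),(318,75),(228,115)],0),("longest",68,[(627,62),(740,56),(745,85),(627,92)],0),("short",32,[(37,565),(62,548),(92,563),(68,583)],1)):
    uv=u(c,3.3,370,140,451) if z else u(c,3.6,90,180)
    print(n,*fit(m,top(L),uv,[400,100,20]))
E
```

```text
rail [605.91922211 -71.37041633   1.3219885 ] 0.40974172534686415
[[ 608.89538173 -200.33608027    6.        ]
 [ 606.91127532 -114.35897098    6.        ]
 [ 604.92716891  -28.38186169    6.        ]
 [ 602.9430625    57.5952476     6.        ]]
med [ 416.05537887 -290.87121756    9.91032761] 0.7049937084248464
long [ 428.8705959  -182.25283722   26.66541083] 0.6549034419470148
longest [454.19869823  56.96727758  -3.78123923] 0.5186901800865096
short [411.05325201 304.33908172  37.58229921] 0.3942925499646495
```

```bash
cat >> lib.py <<'E'
def go(x,y,z,hyaw=None):
    s=env.state();p=s["ee_pos"];yaw=s["ee_rot"][2];a=np.radians(yaw);d=np.array([x,y])-p[:2]
    u=np.array([d@[np.cos(a),np.sin(a)],d@[np.sin(a),-np.cos(a)],p[2]-z])/30
    if hyaw is not None: sp=-(((hyaw+90-yaw)+90)%180-90)/8
    else: sp=0
    print("t",round(s["time_s"],2),"pos",p.round(1),"rot",s["ee_rot"].round(1),"w",round(s["gripper_width"],1),"gf",round(s["gripper_force"],1),"| slide",u.round(2),"spin",round(sp,2))
E
python3 -m jog '{"jaw":[91,91,91,91,91,91,91,91,91],"slide":[[-1,-0.52,0],[-1,-0.52,0],[-1,-0.52,0],[-1,-0.52,0],[-1,-0.52,0],[-1,-0.51,0],[-1,-0.5,0],[-1,-0.5,0],[0,0,0]],"spin":[0,0,0,0,0,0,0,0,0]}'
python3 - <<'E'
from lib import *
import cv2
go(411,304,213,37.6)
print(proj(env.camera_model("wrist"),place([411,304,37.6],top(32))))
f=env.grab_frame("wrist")
cv2.imwrite("pics/w1.png",f[:,:,::-1])
E
```

```text
time_s: 1.05
ee_pos: [412.4, 302.2, 213.7]
ee_rot: [-179.9, 0.1, 154.3]
force: [-0.5, -0.2, -0.4]
gripper_width: 91.3
gripper_force: 0.0
t 1.05 pos [412.4 302.2 213.7] rot [-1.799e+02  1.000e-01  1.543e+02] w 91.3 gf 0.0 | slide [0.07 0.03 0.02] spin 3.34
[[262.13457841 192.61273446]
 [274.71772308 167.53489023]
 [296.58020038 178.42629439]
 [283.69920502 203.11503424]]
```

View pics/w1.png

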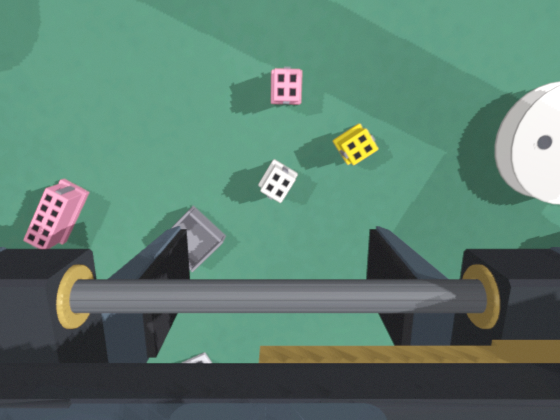

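The short housing's top is at (278,181), about 4 px from the prediction. Its longer edge agrees with the fitted yaw. I'll segment it to refine.

```bash
cat >> lib.py <<'E'
import cv2
def refine(f,L,p0,thr=(0.78),r=0,m=None):
    """segment the white top face near the predicted place and fit x,y,yaw via cavities + rectangle"""
    m=m or env.camera_model("wrist"); c=proj(m,place(p0,[[0,0,36]]))[0].astype(int); w=int(L*0.95)+r
    y0,x0=max(c[1]-w,0),max(c[0]-w,0); g=f[y0:c[1]+w,x0:c[0]+w].astype(float)
    lo=g.min(2);hi=g.max(2); k=((lo>thr*np.percentile(lo,98))&(hi-lo<50)).astype(np.uint8)
    k=cv2.morphologyEx(k,cv2.MORPH_OPEN,np.ones((2,2)))
    cs,_=cv2.findContours(k,cv2.RETR_EXTERNAL,cv2.CHAIN_APPROX_NONE); q=max(cs,key=cv2.contourArea)
    b=cv2.boxPoints(cv2.minAreaRect(q))+[x0,y0]
    best=min((fit(m,top(L),np.roll(b[::d],i,0),p0) for d in(1,-1) for i in range(4)),key=lambda t:t[1]+0.02*abs((t[0][2]-p0[2]+90)%180-90)+.01*np.hypot(*(t[0][:2]-p0[:2])))
    print("box",b.round(1).tolist(),"fit",best[0].round(1),"rms",round(best[1],2)); return best[0]
E
python3 - <<'E'
from lib import *
f=cv2.imread("pics/w1.png")
for t in(.7,.78,.85):refine(f,32,[411,304,37.6],t)
E
```

```text
box [[256.6, 189.4], [274.4, 159.6], [299.4, 174.6], [281.6, 204.4]] fit [406.  306.1 213.3] rms 2.89
box [[257.1, 189.2], [274.6, 160.0], [299.0, 174.6], [281.5, 203.9]] fit [406.  306.2 213.3] rms 2.6
box [[257.4, 189.0], [274.6, 160.4], [298.7, 174.8], [281.5, 203.5]] fit [406.  306.1  33.3] rms 2.33
```

```bash

python3 -m jog '{"jaw":[91,91,91,91,91,91,91,91],"slide":[[0.2,0.03,0.4],[0,0,1],[0,0,1],[0,0,1],[0,0,0],[0,0,0],[0,0,0],[0,0,0]],"spin":[0,0,0,0,0.9,0.9,0.9,0.9]}' | head -3
python3 - <<'E'
from lib import *
go(408,305,10,35)
f=env.grab_frame("wrist")
cv2.imwrite("pics/w2.png",f[:,:,::-1])
print(proj(env.camera_model("wrist"),place([408,305,35],top(32))))
for t in(.75,.85):refine(f,32,[408,305,35],t,10)
E
```

```text
time_s: 1.9
ee_pos: [403.9, 309.4, 110.9]
ee_rot: [-179.9, -0.0, 125.6]
t 1.9 pos [403.9 309.4 110.9] rot [-179.9   -0.   125.6] w 91.3 gf 0.0 | slide [-0.2   0.03  3.36] spin 0.07
[[262.96807842 243.37062751]
 [262.75276171 206.1138995 ]
 [296.69897787 206.2917596 ]
 [295.97922853 243.54332835]]
box [[260.1, 247.3], [262.7, 197.4], [300.2, 199.3], [297.6, 249.3]] fit [407.6 306.3  32.3] rms 4.71
box [[262.8, 247.1], [265.9, 198.4], [299.8, 200.5], [296.7, 249.2]] fit [408.5 306.4  31.8] rms 4.08
```

View pics/w2.png

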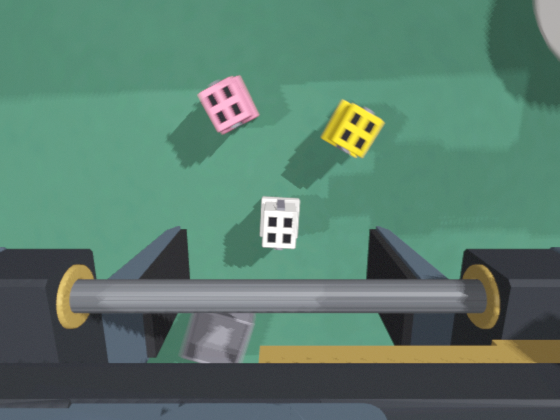

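The cavities are centred at (280,230), about 3 mm nearer tool +x than predicted, and nothing stands in the fingers' way. I'll go down and grip.

```bash

python3 -m jog '{"jaw":[60,60,60,60,60,60,60,0,0,0],"slide":[[-0.12,0.02,0.5],[0,0,1],[0,0,1],[0,0,0.56],[0,0,0.3],[0,0,0],[0,0,0],[0,0,0],[0,0,0],[0,0,0]],"spin":[0.2,0,0,0,0,0,0,0,0,0]}' 25
python3 -m jog '{"jaw":[0,0,0,0,0,0,0],"slide":[[0,0,0],[0,0,0],[0,0,-0.5],[0,0,-1],[0,0,-1],[0,0,-0.5],[0,0,0]],"spin":[0,0,0,0,0,0,0]}'
python3 -c "
from lib import *
go(603,57.6,90,1.3)"
```

```text
time_s: 2.95
ee_pos: [408.6, 306.0, 11.8]
ee_rot: [179.9, -0.0, 124.2]
force: [-0.4, -0.0, 0.4]
gripper_width: 38.8
gripper_force: 0.0
time_s: 3.65
ee_pos: [409.6, 306.6, 103.3]
ee_rot: [179.7, -0.0, 124.2]
force: [0.5, 0.9, -0.4]
gripper_width: 23.5
gripper_force: 25.0
t 3.65 pos [409.6 306.6 103.3] rot [179.7  -0.  124.2] w 23.5 gf 25.0 | slide [-10.49   0.67   0.44] spin 4.11
```

```bash

python3 -m jog '{"jaw":[0,0,0,0,0,0,0,0,0,0],"slide":[[-0.6,0.06,-0.5],[-1,0.07,-1],[-1,0.07,-1],[-1,0.07,-1],[-1,0.07,0],[-1,0.07,0],[-1,0.07,0],[-1,0.07,0],[-0.6,0.07,0],[0,0,0]],"spin":[0,0,0,0,0,0,0,0,0,0]}' | head -1
python3 -m jog '{"jaw":[0,0,0,0,0,0],"slide":[[0,0,0],[0,0,0],[0,0,0],[0,0,0],[0,0,0],[0,0,0]],"spin":[1,1,1,1,0,0]}' | head -3
python3 - <<'E'
from lib import *
go(603,57.6,90,1.3)
f=env.grab_frame("wrist")
cv2.imwrite("pics/w3.png",f[:,:,::-1])
print(proj(env.camera_model("wrist"),place([605.9,-71.4,1.3],marks())).round(0).tolist())
E
```

```text
time_s: 4.65
time_s: 5.25
ee_pos: [561.2, 113.4, 205.8]
ee_rot: [-179.9, -0.0, 92.4]
t 5.25 pos [561.2 113.4 205.8] rot [-179.9   -0.    92.4] w 23.8 gf 25.0 | slide [-1.92  1.32  3.86] spin 0.14
[[291.0, 449.0], [292.0, 402.0], [321.0, 403.0], [319.0, 450.0], [293.0, 394.0], [294.0, 342.0], [325.0, 343.0], [322.0, 395.0], [295.0, 334.0], [297.0, 276.0], [329.0, 276.0], [325.0, 334.0], [297.0, 266.0], [299.0, 202.0], [333.0, 202.0], [329.0, 267.0]]
```

View pics/w3.png

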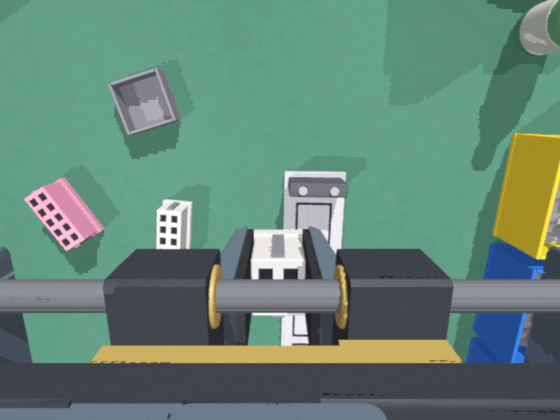

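Mark D's far edge is at (297–333, 203), where the scene fit predicted it. The rail pose is confirmed to about 1 mm. Next I check the held part's offset and move down.

```bash

python3 - <<'E'
from lib import *
s=env.state();p=s["ee_pos"];m=env.camera_model("wrist")
L=[[x,y,p[2]+24.5] for x in(-12,12) for y in(-14,14)]+[[x,y,p[2]-3.8] for x in(-15,15) for y in(-16,16)]
print(proj(m,place([p[0],p[1],s["ee_rot"][2]-90],L)).round(0).tolist())
E
python3 -m jog '{"jaw":[0,0,0,0,0,0],"slide":[[-0.9,0.6,0.9],[-0.9,0.7,1],[-0.1,0.03,1],[0,0,0],[0,0,0],[0,0,0]],"spin":[0.14,0,0,0,0,0]}' | head -3
python3 -c "
from lib import *
go(603,57.6,18,1.3)"
```

```text
[[253.0, 308.0], [251.0, 251.0], [305.0, 308.0], [306.0, 250.0], [251.0, 283.0], [249.0, 226.0], [307.0, 283.0], [308.0, 226.0]]
time_s: 5.9
ee_pos: [604.1, 57.5, 121.1]
ee_rot: [179.8, -0.0, 91.1]
t 5.9 pos [604.1  57.5 121.1] rot [179.8  -0.   91.1] w 24.0 gf 25.0 | slide [ 0.   -0.04  3.44] spin -0.02
```

The held part sits about 2.5–3 mm toward tool −x. I'll compensate by +0.1 unit in tool x and place it.

```bash

python3 -m jog '{"jaw":[0,0,0,0,0,0,0,0],"slide":[[0.1,-0.04,0.6],[0,0,1],[0,0,1],[0,0,0.5],[0,0,0.2],[0,0,0.1],[0,0,0],[0,0,0]],"spin":[0,0,0,0,0,0,0,0]}'
python3 -c "
from lib import *
go(603,60.4,17.5,1.3)"
```

```text
time_s: 6.7
ee_pos: [603.0, 60.0, 18.6]
ee_rot: [179.8, -0.0, 91.1]
force: [-0.0, 0.0, -0.4]
gripper_width: 23.5
gripper_force: 25.0
t 6.7 pos [603.   60.   18.6] rot [179.8  -0.   91.1] w 23.5 gf 25.0 | slide [0.01 0.   0.04] spin -0.03
```

```bash

python3 -m jog '{"jaw":[0,0,60,60,60,60,75,91,91,91],"slide":[[0,0,0.03],[0,0,0],[0,0,0],[0,0,0],[0,0,0],[0,0,-0.5],[0,0,-1],[0,0,-1],[0,0,-1],[0,0,-0.9]],"spin":[0,0,0,0,0,0,0,0,0,0]}' | head -6
python3 -m jog '{"jaw":[91,91,91,91,91,91,91],"slide":[[0,-0.8,0],[0,-1,0],[0,-1,0],[0,-1,0],[0,-1,0],[0,-0.17,0],[0,0,0]],"spin":[0,0,0,0,0,0,0.6]}' | head -1
python3 - <<'E'
from lib import *
go(454,57,11.5,-3.8)
f=env.grab_frame("wrist")
cv2.imwrite("pics/w4.png",f[:,:,::-1])
print(proj(env.camera_model("wrist"),place([454,57,-3.8],top(68))).round(0).tolist())
for t in(.75,.85):refine(f,68,[454,57,-3.8],t,10)
E
```

```text
time_s: 7.7
ee_pos: [602.0, 59.7, 149.5]
ee_rot: [180.0, -0.0, 91.1]
force: [0.2, 0.0, 0.8]
gripper_width: 84.9
gripper_force: 0.0
time_s: 8.4
t 8.4 pos [452.4  57.  148.5] rot [180.   -0.   86.1] w 91.2 gf 0.0 | slide [0.   0.05 4.57] spin -0.01
[[265.0, 241.0], [263.0, 165.0], [294.0, 164.0], [293.0, 241.0]]
box [[263.0, 160.0], [296.0, 160.0], [296.0, 243.0], [263.0, 243.0]] fit [454.6  58.1  -4.1] rms 2.64
box [[263.0, 160.0], [296.0, 160.0], [296.0, 242.0], [263.0, 242.0]] fit [454.6  58.5 175.9] rms 2.32
```

View pics/w4.png

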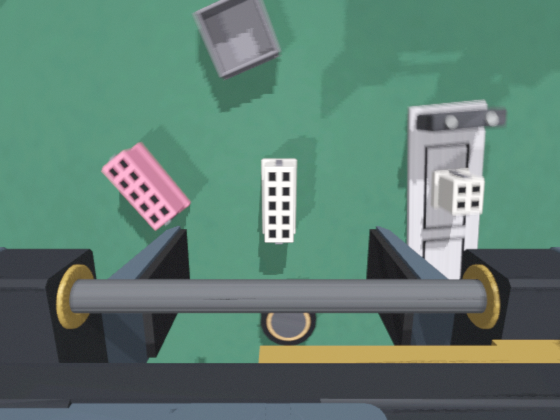

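The longest housing is centred at (279,206), within 2 mm of the estimate, and the short is standing in mark D. Gripping the longest.

```bash

python3 -m jog '{"jaw":[60,60,60,60,60,60,60,60,0,0],"slide":[[-0.05,0.05,0.6],[0,0,1],[0,0,1],[0,0,1],[0,0,0.7],[0,0,0.27],[0,0,0],[0,0,0],[0,0,0],[0,0,0]],"spin":[0,0,0,0,0,0,0,0,0,0]}' 25
python3 -m jog '{"jaw":[0,0,0,0,0,0,0,0,0],"slide":[[0,0,0],[0,0,0],[0,0,0],[0,0,-0.5],[0,0,-1],[0,0,-1],[0,0,-1],[0,0,-0.5],[0,0,0]],"spin":[0,0,0,0,0,0,0,0,0]}'
python3 -c "
from lib import *
go(608.9,-200.3,100,1.3)"
```

```text
time_s: 9.45
ee_pos: [455.2, 55.5, 12.1]
ee_rot: [179.9, -0.0, 86.3]
force: [-0.2, 0.2, -0.4]
gripper_width: 46.9
gripper_force: 0.0
time_s: 10.35
ee_pos: [455.9, 55.6, 133.2]
ee_rot: [179.7, -0.1, 86.3]
force: [0.3, 0.8, -1.1]
gripper_width: 24.2
gripper_force: 25.0
t 10.35 pos [455.9  55.6 133.2] rot [ 1.797e+02 -1.000e-01  8.630e+01] w 24.2 gf 25.0 | slide [-8.18  5.65  1.11] spin -0.63
```

```bash

python3 -m jog '{"jaw":[0,0,0,0,0,0,0,0,0,0],"slide":[[-0.5,0.34,0],[-1,0.69,0],[-1,0.69,0],[-1,0.69,0],[-1,0.69,0],[-1,0.69,0],[-1,0.69,0],[-1,0.69,0],[-0.68,0.48,0],[0,0,0]],"spin":[0,0,0,0,0,0,0,0,0,-0.63]}' | head -1
python3 -m jog '{"jaw":[0],"slide":[[0,0,0]],"spin":[0]}' | head -1
python3 - <<'E'
from lib import *
go(608.9,-200.3,18,1.3)
s=env.state();p=s["ee_pos"];m=env.camera_model("wrist")
L=[[x,y,p[2]+24.5] for x in(-12,12) for y in(-32,32)]+[[x,y,p[2]-3.8] for x in(-15,15) for y in(-34,34)]
print(proj(m,place([p[0],p[1],s["ee_rot"][2]-90],L)).round(0).tolist())
print(proj(m,place([605.9,-71.4,1.3],marks())).round(0)[:6].tolist())
cv2.imwrite("pics/w5.png",env.grab_frame("wrist")[:,:,::-1])
E
```

```text
time_s: 11.35
time_s: 11.45
t 11.45 pos [ 606.7 -201.   128.8] rot [-1.798e+02 -1.000e-01  9.120e+01] w 24.0 gf 25.0 | slide [0.02 0.07 3.69] spin -0.01
[[253.0, 342.0], [250.0, 211.0], [304.0, 342.0], [307.0, 211.0], [251.0, 314.0], [248.0, 192.0], [306.0, 314.0], [309.0, 192.0]]
[[261.0, 242.0], [259.0, 156.0], [303.0, 156.0], [302.0, 242.0], [259.0, 141.0], [257.0, 42.0]]
```

View pics/w5.png

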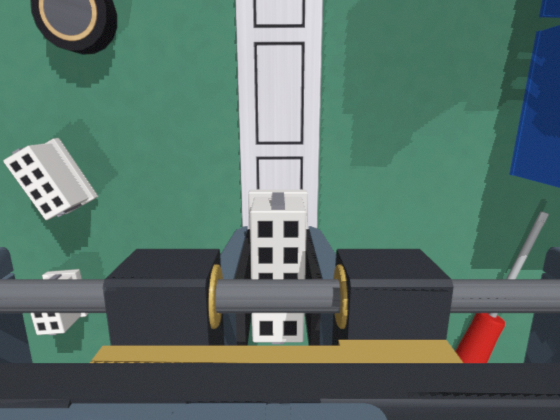

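The held part matches the prediction (flange edge row 193 against 192). Mark A and B edges are within 2 px. Placing it.

```bash

python3 -m jog '{"jaw":[0,0,0,0,0,0,0,0],"slide":[[0,0.04,0.7],[0,0,1],[0,0,1],[0,0,0.6],[0,0,0.2],[0,0,0.15],[0,0,0],[0,0,0]],"spin":[0,0,0,0,0,0,0,0]}'
python3 -c "
from lib import *
go(608,-201,18,1.3)"
```

```text
time_s: 12.3
ee_pos: [609.3, -200.6, 22.7]
ee_rot: [179.9, 0.0, 91.3]
force: [0.6, 0.7, -1.4]
gripper_width: 23.6
gripper_force: 25.0
t 12.3 pos [ 609.3 -200.6   22.7] rot [179.9   0.   91.3] w 23.6 gf 25.0 | slide [-0.01 -0.04  0.16] spin -0.0
```

```bash

python3 -m jog '{"jaw":[0,0,0],"slide":[[0,-0.04,0.15],[0,0,0],[0,0,0]],"spin":[0,0,0]}'
python3 -m jog '{"jaw":[60,60,60,60,75,91,91,91,91],"slide":[[0,0,0],[0,0,0],[0,0,0],[0,0,-0.5],[0,0,-1],[0,0,-1],[0,0,-1],[0,0,-0.9],[0,0,0]],"spin":[0,0,0,0,0,0,0,0,0]}' | head -6
python3 -c "
from lib import *
go(429,-182,150,26.7)"
```

```text
time_s: 12.6
ee_pos: [607.5, -200.6, 17.4]
ee_rot: [180.0, 0.0, 91.3]
force: [-0.6, 0.5, 0.2]
gripper_width: 23.8
gripper_force: 25.0
time_s: 13.5
ee_pos: [609.9, -201.4, 153.7]
ee_rot: [179.5, 0.2, 91.3]
force: [0.7, 0.1, 0.9]
gripper_width: 90.6
gripper_force: 0.0
t 13.5 pos [ 609.9 -201.4  153.7] rot [179.5   0.2  91.3] w 90.6 gf 0.0 | slide [ 0.78 -6.01  0.12] spin -3.18
```

```bash

python3 -m jog '{"jaw":[91,91,91,91,91,91,91,91],"slide":[[0.1,-0.5,0],[0.12,-1,0],[0.12,-1,0],[0.12,-1,0],[0.12,-1,0],[0.1,-1,0],[0.1,-0.5,0],[0,0,0]],"spin":[0,0,0,0,0,0,0,0]}' | head -1
python3 -m jog '{"jaw":[91,91,91,91,91],"slide":[[0,0,0],[0,0,0],[0,0,0],[0,0,0],[0,0,0]],"spin":[-0.8,-0.8,-0.8,-0.78,0]}' | head -1
python3 - <<'E'
from lib import *
go(429,-182,11.5,26.7)
f=env.grab_frame("wrist")
cv2.imwrite("pics/w6.png",f[:,:,::-1])
print(proj(env.camera_model("wrist"),place([429,-182,26.7],top(56))).round(0).tolist())
for t in(.75,.85):refine(f,56,[429,-182,26.7],t,10)
E
```

```text
time_s: 14.3
time_s: 14.8
t 14.8 pos [ 427.9 -181.3  148.5] rot [180.   -0.  116.7] w 90.9 gf 0.0 | slide [-0.04  0.02  4.57] spin 0.0
[[265.0, 236.0], [264.0, 174.0], [294.0, 174.0], [294.0, 236.0]]
box [[256.8, 168.1], [290.6, 166.4], [294.0, 235.9], [260.2, 237.6]] fit [ 425.1 -181.3 -150.8] rms 3.1
box [[258.3, 168.9], [290.3, 167.4], [293.4, 235.8], [261.4, 237.3]] fit [ 425.6 -181.4 -151. ] rms 2.45
```

View pics/w6.png

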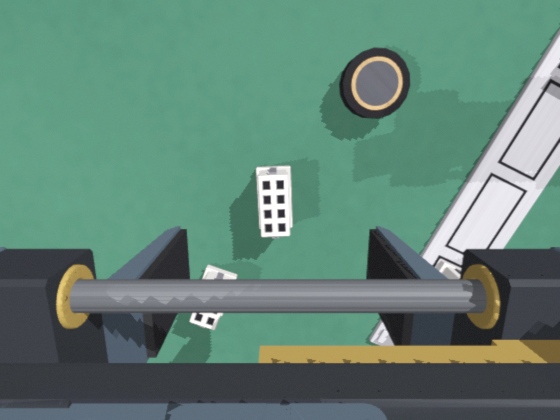

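The long housing's cavities are centred at (274,206), about 3 mm toward tool −y from the prediction, with yaw near 29°. The fingers have clear space around it.

```bash

python3 -m jog '{"jaw":[60,60,60,60,60,60,60,60,0,0],"slide":[[-0.04,-0.09,0.6],[0,0,1],[0,0,1],[0,0,1],[0,0,0.7],[0,0,0.27],[0,0,0],[0,0,0],[0,0,0],[0,0,0]],"spin":[-0.28,0,0,0,0,0,0,0,0,0]}' 25 | head -3
python3 -m jog '{"jaw":[0,0,0,0,0,0,0,0,0],"slide":[[0,0,0],[0,0,0],[0,0,0],[0,0,-0.5],[0,0,-1],[0,0,-1],[0,0,-1],[0,0,-0.5],[0,0,0]],"spin":[0,0,0,0,0,0,0,0,0]}'
python3 -c "
from lib import *
go(606.2,-115,130,1.3)"
```

```text
time_s: 15.85
ee_pos: [425.8, -183.8, 13.0]
ee_rot: [179.9, 0.1, 119.0]
time_s: 16.75
ee_pos: [426.5, -184.1, 134.1]
ee_rot: [179.8, 0.2, 119.0]
force: [-0.5, 0.2, -1.1]
gripper_width: 23.6
gripper_force: 25.0
t 16.75 pos [ 426.5 -184.1  134.1] rot [179.8   0.2 119. ] w 23.6 gf 25.0 | slide [-0.89  6.36  0.14] spin 3.46
```

```bash

python3 -m jog '{"jaw":[0,0,0,0,0,0,0,0],"slide":[[-0.1,0.6,0],[-0.15,1,0],[-0.15,1,0],[-0.14,1,0],[-0.14,1,0],[-0.14,1,0],[-0.07,0.76,0],[0,0,0]],"spin":[0,0,0,0,0,0,0,0]}' | head -1
python3 -m jog '{"jaw":[0,0,0,0,0,0],"slide":[[0,0,0],[0,0,0],[0,0,0],[0,0,0],[0,0,0],[0,0,0]],"spin":[0.9,0.9,0.9,0.76,0,0]}' | head -1
python3 - <<'E'
from lib import *
go(606.5,-115,18.5,1.3)
s=env.state();p=s["ee_pos"];m=env.camera_model("wrist")
L=[[x,y,p[2]+23.5] for x in(-12,12) for y in(-26,26)]+[[x,y,p[2]-4.8] for x in(-15,15) for y in(-28,28)]
print(proj(m,place([p[0],p[1],s["ee_rot"][2]-90],L)).round(0).tolist())
print(proj(m,place([605.9,-71.4,1.3],marks())).round(0)[4:12].tolist())
cv2.imwrite("pics/w7.png",env.grab_frame("wrist")[:,:,::-1])
E
```

```text
time_s: 17.55
time_s: 18.15
t 18.15 pos [ 604.3 -114.3  131. ] rot [-179.9   -0.    91.4] w 23.9 gf 25.0 | slide [-0.03  0.07  3.75] spin 0.01
[[253.0, 330.0], [251.0, 223.0], [305.0, 330.0], [307.0, 223.0], [251.0, 303.0], [249.0, 203.0], [306.0, 303.0], [308.0, 203.0]]
[[261.0, 241.0], [260.0, 157.0], [304.0, 157.0], [302.0, 241.0], [260.0, 142.0], [258.0, 43.0], [306.0, 43.0], [304.0, 142.0]]
```

View pics/w7.png

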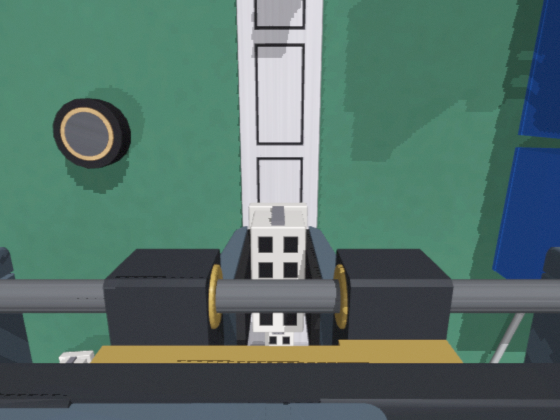

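The held flange edge is at row 206 (203 predicted) and mark B's edge at row 158. Offsets are under 2 mm, so I'll correct slightly and lower.

```bash

python3 -m jog '{"jaw":[0,0,0,0,0,0,0,0,0,0],"slide":[[0.03,0.03,0.7],[0,0,1],[0,0,1],[0,0,0.6],[0,0,0.2],[0,0,0.15],[0,0,0],[0,0,0],[0,0,0],[0,0,0]],"spin":[0,0,0,0,0,0,0,0,0,0]}'
python3 -c "
from lib import *
go(605.7,-113.5,18.5,1.3)"
```

```text
time_s: 19.2
ee_pos: [606.3, -113.6, 23.3]
ee_rot: [179.9, 0.0, 91.3]
force: [0.2, 0.2, -0.4]
gripper_width: 23.9
gripper_force: 25.0
t 19.2 pos [ 606.3 -113.6   23.3] rot [179.9   0.   91.3] w 23.9 gf 25.0 | slide [ 0.   -0.02  0.16] spin -0.0
```

```bash

python3 -m jog '{"jaw":[0,0,0],"slide":[[0,-0.02,0.17],[0,0,0],[0,0,0]],"spin":[0,0,0]}'
python3 -m jog '{"jaw":[60,60,60,60,75,91,91,91,91],"slide":[[0,0,0],[0,0,0],[0,0,0],[0,0,-0.5],[0,0,-1],[0,0,-1],[0,0,-1],[0,0,-0.9],[0,0,0]],"spin":[0,0,0,0,0,0,0,0,0]}' | head -6
python3 -c "
from lib import *
go(416,-291,150,9.9)"
```

```text
time_s: 19.5
ee_pos: [606.1, -113.7, 18.0]
ee_rot: [179.9, 0.0, 91.3]
force: [0.5, 0.6, 2.5]
gripper_width: 24.1
gripper_force: 25.0
time_s: 20.4
ee_pos: [607.5, -114.0, 153.5]
ee_rot: [179.6, 0.1, 91.3]
force: [-0.1, -0.6, 0.0]
gripper_width: 90.3
gripper_force: 0.0
t 20.4 pos [ 607.5 -114.   153.5] rot [1.796e+02 1.000e-01 9.130e+01] w 90.3 gf 0.0 | slide [-5.75 -6.51  0.12] spin -1.08
```

```bash

python3 -m jog '{"jaw":[91,91,91,91,91,91,91,91,91,91],"slide":[[-0.5,-0.51,0],[-0.9,-1,0],[-0.9,-1,0],[-0.9,-1,0],[-0.9,-1,0],[-0.9,-1,0],[-0.75,-1,0],[0,0,0],[0,0,0],[0,0,0]],"spin":[0,0,0,0,0,0,0,-0.6,-0.48,0]}' | head -1
python3 -m jog '{"jaw":[91],"slide":[[0,0,0]],"spin":[0]}' | head -1
python3 - <<'E'
from lib import *
go(416,-291,11.5,9.9)
f=env.grab_frame("wrist")
cv2.imwrite("pics/w8.png",f[:,:,::-1])
print(proj(env.camera_model("wrist"),place([416,-291,9.9],top(44))).round(0).tolist())
for t in(.75,.85):refine(f,44,[416,-291,9.9],t,10)
E
```

```text
time_s: 21.4
time_s: 21.5
t 21.5 pos [ 412.7 -290.1  148.3] rot [-1.799e+02 -1.000e-01  9.980e+01] w 91.2 gf 0.0 | slide [-0.05  0.1   4.56] spin -0.01
[[267.0, 229.0], [267.0, 182.0], [297.0, 181.0], [296.0, 229.0]]
box [[262.8, 230.7], [267.1, 174.2], [300.5, 176.7], [296.1, 233.2]] fit [ 415.6 -289.6    5.5] rms 3.48
box [[263.6, 230.6], [267.1, 174.8], [300.2, 176.8], [296.7, 232.7]] fit [ 415.8 -289.6    6.3] rms 3.21
```

View pics/w8.png

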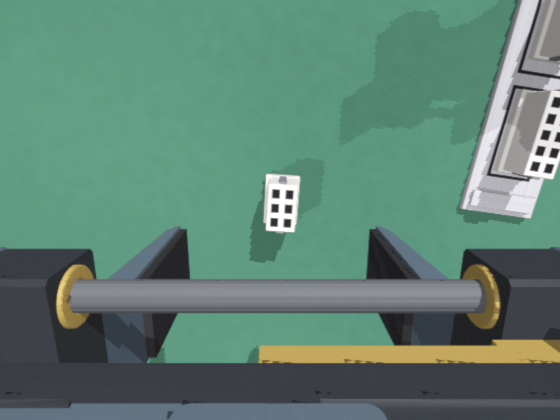

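The medium's cavities are centred at (282,208), about 2 mm toward tool −x, with yaw near 6.5°. The longest is standing in mark A.

```bash

python3 -m jog '{"jaw":[60,60,60,60,60,60,60,60,0,0],"slide":[[-0.12,0.1,0.6],[0,0,1],[0,0,1],[0,0,1],[0,0,0.7],[0,0,0.27],[0,0,0],[0,0,0],[0,0,0],[0,0,0]],"spin":[0.4,0,0,0,0,0,0,0,0,0]}' 25 | head -3
python3 -m jog '{"jaw":[0,0,0,0,0,0,0,0,0],"slide":[[0,0,0],[0,0,0],[0,0,0],[0,0,-0.5],[0,0,-1],[0,0,-1],[0,0,-1],[0,0,-0.5],[0,0,0]],"spin":[0,0,0,0,0,0,0,0,0]}'
python3 -c "
from lib import *
go(604.3,-29,130,1.3)"
```

```text
time_s: 22.55
ee_pos: [418.1, -293.9, 13.4]
ee_rot: [179.9, 0.1, 96.7]
time_s: 23.45
ee_pos: [418.7, -294.3, 134.6]
ee_rot: [179.8, 0.2, 96.7]
force: [0.2, -0.1, -0.2]
gripper_width: 24.1
gripper_force: 25.0
t 23.45 pos [ 418.7 -294.3  134.6] rot [179.8   0.2  96.7] w 24.1 gf 25.0 | slide [8.06 7.18 0.15] spin 0.68
```

```bash

python3 -m jog '{"jaw":[0,0,0,0,0,0,0,0,0,0],"slide":[[0.5,0.45,0],[0.9,0.8,0],[0.9,0.8,0],[0.9,0.8,0],[0.9,0.8,0],[0.9,0.8,0],[0.9,0.8,0],[0.9,0.8,0],[0.9,0.8,0],[0.36,0.33,0]],"spin":[0,0,0,0,0,0,0,0,0,0]}' | head -1
python3 -m jog '{"jaw":[0,0,0],"slide":[[0,0,0],[0,0,0],[0,0,0]],"spin":[0.68,0,0]}' | head -1
python3 - <<'E'
from lib import *
go(604.5,-29,18.5,1.3)
s=env.state();p=s["ee_pos"];m=env.camera_model("wrist")
L=[[x,y,p[2]+23.5] for x in(-12,12) for y in(-20,20)]+[[x,y,p[2]-4.8] for x in(-15,15) for y in(-22,22)]
print(proj(m,place([p[0],p[1],s["ee_rot"][2]-90],L)).round(0).tolist())
print(proj(m,place([605.9,-71.4,1.3],marks())).round(0)[8:].tolist())
cv2.imwrite("pics/w9.png",env.grab_frame("wrist")[:,:,::-1])
E
```

```text
time_s: 24.45
time_s: 24.75
t 24.75 pos [602.2 -28.6 131.5] rot [-179.9    0.    91.4] w 23.6 gf 25.0 | slide [-0.02  0.08  3.77] spin 0.01
[[253.0, 319.0], [251.0, 237.0], [305.0, 319.0], [306.0, 237.0], [251.0, 293.0], [249.0, 214.0], [307.0, 293.0], [308.0, 214.0]]
[[261.0, 241.0], [260.0, 156.0], [304.0, 156.0], [302.0, 241.0], [260.0, 141.0], [258.0, 43.0], [306.0, 43.0], [304.0, 141.0]]
```

View pics/w9.png

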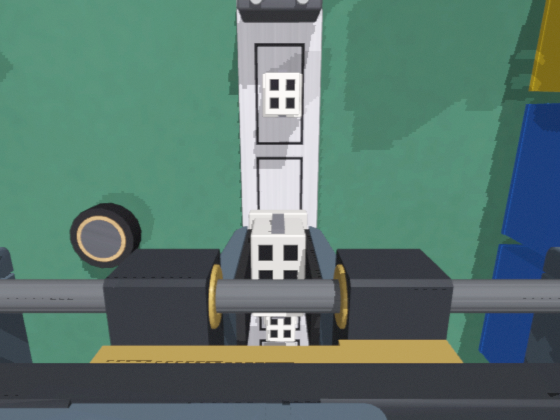

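The short is centred in mark D. The held medium matches the prediction and mark C's edge is at row 157 (156 predicted). Lowering it.

```bash

python3 -m jog '{"jaw":[0,0,0,0,0,0,0,0,0,0],"slide":[[-0.02,0.02,0.7],[0,0,1],[0,0,1],[0,0,0.6],[0,0,0.2],[0,0,0.15],[0,0,0],[0,0,0],[0,0,0],[0,0,0]],"spin":[0,0,0,0,0,0,0,0,0,0]}'
python3 -c "
from lib import *
go(603.8,-29,18.5,1.3)"
```

```text
time_s: 25.8
ee_pos: [604.1, -28.6, 23.6]
ee_rot: [179.9, 0.0, 91.3]
force: [0.5, 0.7, 0.4]
gripper_width: 24.2
gripper_force: 25.0
t 25.8 pos [604.1 -28.6  23.6] rot [179.9   0.   91.3] w 24.2 gf 25.0 | slide [-0.01 -0.01  0.17] spin -0.0
```

```bash

python3 -m jog '{"jaw":[0,0,0],"slide":[[0,-0.01,0.17],[0,0,0],[0,0,0]],"spin":[0,0,0]}'
python3 -m jog '{"jaw":[60,60,60,60,75,91,91,91,91,91],"slide":[[0,0,0],[0,0,0],[0,0,0],[0,0,-0.5],[0,0,-1],[0,0,-1],[0,0,-1],[0,0,-1],[0,0,-1],[0,0,-1]],"spin":[0,0,0,0,0,0,0,0,0,0]}' | head -6
python3 -m jog '{"jaw":[91,91,91,91,91,91,91,91],"slide":[[0,-1,0],[0,-1,0],[0,-1,0],[0,-1,0],[0,-1,0],[0,-1,0],[0,-1,0],[0,0,0]],"spin":[0,0,0,0,0,0,0,0]}' | head -3
python3 - <<'E'
from lib import *
f=env.grab_frame("scene")[:,:,::-1]; m=env.camera_model("scene")
g=cv2.resize(f[225:315,100:345],None,fx=3.2,fy=3.2,interpolation=cv2.INTER_CUBIC)
P=[605.9,-71.4,1.3]
for o,L in((-129,68),(-43,56),(43,44),(129,32)):
    c=np.array(top(L))+[0,o,6]
    uv=(proj(m,place(P,c))-[100,225])*3.2
    cv2.polylines(g,[uv.astype(np.int32)],True,(0,0,255),1)
cv2.imwrite("pics/s2.png",g)
E
```

```text
time_s: 26.1
ee_pos: [604.2, -28.6, 18.3]
ee_rot: [179.9, 0.0, 91.3]
force: [1.2, -0.1, 2.9]
gripper_width: 24.1
gripper_force: 25.0
time_s: 27.1
ee_pos: [602.9, -28.6, 213.7]
ee_rot: [-180.0, -0.0, 91.3]
force: [0.3, 1.3, -0.6]
gripper_width: 90.8
gripper_force: 0.0
time_s: 27.9
ee_pos: [389.5, -33.2, 212.4]
ee_rot: [-179.8, -0.0, 91.3]
```

View pics/s2.png

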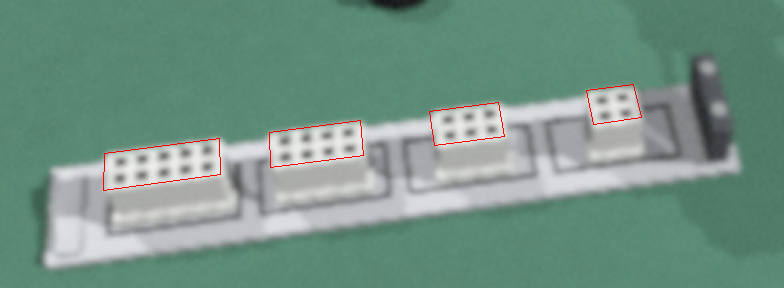

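All four housings stand in their outlines. The predicted centred tops (red) match the actual ones within about 2 mm, and they run shortest to longest from the end stop.

```bash
python3 -c "
from workcell import env
print(env.job_done())"
```

```text
the job is handed in; nothing more can be done
None
```

All four housings are on the rail in length order with the shortest at the end stop, upright, about 2 mm or better from centre in the last camera check, and released; the job was handed in at about 28 s of the 96 s allowed, and no verdict came back.

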